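# Pull the dust filter of a test-frame controller for inspection

## Task

Clear the yellow specimen plate off the blue service flap and lay it squarely on top of the pile of yellow plates, edges flush, letting go only when it rests there. Then swing the flap up until it stands upright or leans back, leave it open, and draw the filter plate with the orange tab straight up out of its slot, leaving the black-tabbed blank where it is and not disturbing the pile or the other things on the bench. Finish holding the filter still and upright over the middle of the light pad, its lower edge about 10 cm above the pad: the job ends with the filter in the gripper.

Things in the scene. Friction and masses are not known exactly. Their poses are not given: they have to be found in the camera images.
- plate_loose_mid (a point): Yellow specimen plate, rectangular, 70 (x, long) x 46 (y) x 14 (z) mm, about 80 g. It lies flat on the blue flap, behind the knob. This point is its centre (7 mm above its underside).
- plate_top_mid (a point): Yellow specimen plate, rectangular, 70 (x, long) x 46 (y) x 14 (z) mm, about 80 g. The upper of the two in the pile, which lie flush on a black tray 94 x 70 x 6 mm fixed to the bench; the pile's top is 34 mm above the bench and 7 mm above this point, which is the plate's centre. x is its long side.
- plate_low_mid (a point): Yellow specimen plate, rectangular, 70 (x, long) x 46 (y) x 14 (z) mm, about 80 g. The lower of the two in the pile. This point is its centre.
- housing: White controller box fixed to the bench, 130 (x) x 204 (y) x 110 (z) mm, louvres and lamps on its front (-x side); origin at the centre of its underside. Its top is open under the flap: bay 80 (x) x 184 (y) mm inside, floor 16 mm above the bench. Two slots 76 mm apart (at y = +38 and -38 mm of the box) hold one insert each upright between low end ribs (up to 66 mm above the bench, 9 mm apart for the 6 mm plate), the insert's wide side along the box's x.
- flap (a joint): Blue flap on top of the housing, 131 (x) x 204 (y) x 6 mm, its upper face 117 mm above the bench when shut, hinged along the rear (+x) edge. Angle: 0 shut (lying flat), grows as the front edge rises, 1.57 upright, stop at 1.85 leaning back. The hinge is stiff: it stays where it is left, and takes about 3 N at the knob to move.
- flap_hinge (a point): Point on the hinge axis of the flap at its middle, 114 mm above the bench; the axis runs along this point's y. At angle 0 the point's x and y are the housing's; it turns with the flap.
- flap_knob (a point): Centre of the black grip block fixed on the flap near its front edge: 12 (x) x 26 (y) x 28 (z) mm, standing on the flap, top 14 mm above this point. From the hinge point this point lies 110 mm towards the front (-x) and 17 mm up while the flap is shut, and turns with the flap.
- filter_mid (a point): Filter plate: aluminium frame with dark mesh and an ORANGE tab, 76 wide (its x) x 6 thick (its y) x 66 high, with a pull tab on top, in the middle: 24 wide (x) x 10 thick (y) x 24 high, so 90 mm in all; mass 80 to 170 g. It stands upright in one of the two slots, either one, hidden under the flap; tab top 106 mm above the bench, 4 mm under the shut flap. This point is its centre, 45 mm above its lower edge and 45 mm below the tab's top; z is up.
- blank_mid (a point): Blanking plate, dark grey with a BLACK tab, in the other slot; stays there. 76 wide (its x) x 6 thick (its y) x 66 high, with a pull tab on top, in the middle: 24 wide (x) x 10 thick (y) x 24 high, so 90 mm in all; mass 80 to 170 g. This point is its centre.
- pad_top (a point): Centre of the upper face of the glowing white-topped inspection light pad, 120 x 120 x 12 mm, fixed flat on the bench (face 12 mm above the bench). The tray with the pile and the pad stand on opposite sides of the housing, either way round.
- tape: Roll of brown tape lying flat, 90 mm across, 25 mm high, behind the housing; leave alone. Origin at the centre of its underside.
- ring: Yellow plastic ring lying flat, 80 mm across, 18 mm high, in front of the housing; leave alone. Origin at the centre of its underside.
- bottle: White bottle with blue cap, 60 mm across, 150 mm high, behind the housing; leave alone. Origin at the centre of its underside.
- driver: Screwdriver lying on the bench in front of the housing; leave alone. Origin under its middle, handle towards its -x.

How it is judged:
On the way, in this order (a step that is already met when the one before it is completed fails the run):
1. the loose yellow plate lies squarely on the pile, let go (horizontal distance between plate_loose_mid and plate_top_mid below 0.008 m and z of plate_loose_mid in the frame of plate_top_mid between 0.011 and 0.017 m and angle between the x axis of plate_loose_mid and the x axis of plate_top_mid, either way round below 0.12 rad and contact force between plate_loose and the fingers below 0.1 N and linear speed of plate_loose below 0.02 m/s), for 0.2 s.
2. the flap stands open (value of joint flap above 1.3 rad), for 0.1 s.
3. the filter is drawn clear of the housing, in the gripper (height (world z) of filter_mid above 0.135 m and contact force between filter and the fingers above 0.5 N and contact force between filter and housing below 0.1 N), for 0.1 s.
At the end, for the whole second after the job is handed in: Loose plate released on the pile within 8 mm and 0.12 rad of the plate below; flap open beyond 1.3 rad; filter held still in the gripper, clear of the housing, upright within 0.2 rad, its centre within 40 mm of the pad centre seen from above, lower edge 50 to 160 mm above the pad (all of step 1 and value of joint flap above 1.3 rad and horizontal distance between filter_mid and pad_top below 0.04 m and z of filter_mid in the frame of pad_top between 0.095 and 0.205 m and angle between filter_mid's own z axis and vertical below 0.2 rad and contact force between filter and the fingers above 0.5 N and contact force between filter and housing below 0.1 N and linear speed of filter below 0.03 m/s); the arm keeps its last pose, push and grip.
It fails at once if the blanking plate is pulled or shifted (distance of blank_mid from where it was at the start of the episode above 0.015 m).
It fails at once if the pile is pushed away (distance of any of plate_low_mid, plate_top_mid from where it was at the start of the episode above 0.015 m).
It fails at once if a yellow plate or the filter is dropped ((linear speed of plate_loose above 0.6 m/s and contact force between plate_loose and the fingers below 0.05 N) or (linear speed of filter above 0.6 m/s and contact force between filter and the fingers below 0.05 N)).
It fails at once if another thing on the bench is disturbed (distance of any of tape, ring, bottle, driver from where it was at the start of the episode above 0.02 m).
It also fails if it takes over 72 s, if anything falls off the work surface, if the arm or the gripper's body presses on something with over 40 N, if the wrist force passes 120 N, or if a joint passes its speed limit or range.

## Robot

A 6-joint arm with a two-finger parallel gripper is mounted at the origin on the work surface. World frame = base frame: x ahead of the robot, y to its left, z up, the work surface at z = 0. Lengths are in m, angles in rad, forces in N, time in s.
With the tool pointing down it reaches from about 0.35 to 0.85 m from the base axis. Payload 8.1 kg.
Tool frame: the origin (TCP) lies on the centre line of the jaws, within the pads' length; the fingertips stand robot.tip_extent ahead of it and the grasp point (between the pads) lies 11 mm behind it (robot.tip_extent is the distance from the TCP to the fingertips, in m); y points along the fingers, z is the direction in which the jaws open and shut, and the axes are right-handed (so a half turn about y gives the same grasp; the last joint's range is limited). The gripper opens to 93 mm and grips with 3 to 60 N. Pads are 15 mm wide; open, the fingers measure 128 mm over their backs; the gripper's body (75 mm by 188 mm) begins 65 mm behind the grasp point.
Start: joints at [1.112, 0.13, 1.488, -0, 1.523, -0.085], TCP at [0.219, 0.559, 0.227] pointing down, gripper open.
Joint ranges: [-2.96, 2.96], [-0.89, 2.26], [0.02, 2.5], [-1.34, 4.48], [0, 2.73], [-2.66, 2.66]. Speed limits (rad/s): [2.39, 2.39, 2.79, 3.14, 3.14, 3.14].

## Interface

Orientations are given as a rotation vector (axis times angle).
In Python, from plant import monitor, optics, robot gives the robot as it stands.
- The arm moves only by the shell command python3 -m inch 'ROWS' [OPENING] [FORCE]. ROWS is JSON, a list that holds one entry, the list of rows, each a list of 6 numbers: the shift along the tool's x, y, z in mm, then the turn, a rotation vector about the tool's x, y, z in rad. A call has 1 to 8 rows; each row shifts and turns the commanded pose from where the row before left it, along the tool's axes as they then stand; what a row does not reach is not made up. A row lasts 1/8 s, in which the tool goes at most 62.5 mm and 10.7 degrees, less where a joint would pass 70% of its speed; a pose out of reach is approached as far as the arm can. A call is refused whole if a number of a shift passes 62.5 or a number of a turn 0.188, either way. A call with a gripper value outside its range is refused whole. OPENING is the finger opening in mm, from 0 to 93, set as the call begins (- or left out, the last holds). The fingers move at their own pace and stop on an object; FORCE is the grip in N (left out, the last holds). Time passes only in rows, so rows that do not move let the fingers close. It gives the time, the measured TCP pose, the force and the opening at its end, in the units of the state.
- monitor.read_state(): the state, without advancing time (a new reading comes with each control period).
- optics.read_camera(name): name is "scene" or "top" or "wrist"; returns a dict with "image" (420x560x3 uint8, blue, green, red), "fx", "fy", "cx", "cy" (pixels), "rvec" (rotation vector, rad) and "tvec" (3), from world to camera coordinates, as OpenCV has them. Camera axes: x right, y down, z forward; pixel columns grow to the right and rows downward; lengths in m; the calibration is good to about 2 mm. A picture is of the moment at which its call begins. There is no depth.
- robot.close_job(): hands the job in, once; it reports no verdict.
The state is a dict: "t": time; "q": joint angles; "dq": joint speeds; "joint_torque": joint torques, N m; "tool_pos": TCP position; "orientation": TCP orientation; "force": force on the tool from outside, world axes, zero at the start; "wrist_torque": the same for the moment, N m; "opening": finger opening in m.
Only numpy, scipy, OpenCV 4.12 (cv2) and the standard library are available. Lean on these libraries where they do the work, as an engineer would, in place of code of your own. Each camera call takes 0.05 s, during which the arm holds its last target.

## Working session

There is one attempt and no reset: what is moved stays moved. The work goes in short steps, Python scripts to look and compute and a shell command to move; the robot and the scene stay as the last step left them, time stands still between calls to the robot, and variables do not carry over. Pictures are saved under pics/ and viewed, and the job is handed in when it is done.

```bash
ls; mkdir -p pics; python3 - <<'E'
from plant import monitor, optics, robot
import cv2
print(robot.tip_extent, monitor.read_state())
for n in ("scene","top","wrist"):
    c=optics.read_camera(n); cv2.imwrite(f"pics/{n}0.png",c["image"]); print(n,{k:v for k,v in c.items() if k!="image"})
E
```

```text
pics
0.008 {'t': 0.0, 'q': array([ 1.11158548e+00,  1.31159654e-01,  1.48925037e+00, -7.01669520e-06,
        1.52300790e+00, -8.53998050e-02]), 'dq': array([-0.00156032, -0.0010219 ,  0.00016187, -0.00323646,  0.00029804,
       -0.00027393]), 'joint_torque': array([-1.58404259e-04, -5.59846902e+01, -4.91754019e+01,  7.67990830e-02,
        3.54353024e-02, -1.34267912e-04]), 'tool_pos': array([0.21883746, 0.55808004, 0.22560422]), 'orientation': array([-1.55259083,  0.29373399, -0.29296965]), 'force': array([ 0.95414648, -0.40124704, -0.74460336]), 'wrist_torque': array([-0.00959169,  0.02975012, -0.02740333]), 'opening': 0.09295573016977225}
scene {'fx': 397.34189433430305, 'fy': 397.34189433430305, 'cx': 270.75612076351445, 'cy': 209.98205344746628, 'rvec': array([ 1.92250286,  1.18195048, -0.62496611]), 'tvec': array([-0.25967687, -0.19696039,  1.3203939 ])}
top {'fx': 420.1940394905117, 'fy': 420.1940394905117, 'cx': 275.0656945153241, 'cy': 209.16817393193773, 'rvec': array([ 2.17289798, -2.19533055,  0.08327006]), 'tvec': array([0.00663675, 0.55673367, 1.11283327])}
wrist {'fx': 345.6846366646265, 'fy': 345.6846366646265, 'cx': 278.52489377386, 'cy': 211.83040749041535, 'rvec': array([-2.40959491, -1.64047874, -0.21434596]), 'tvec': array([-0.59860618, -0.03039986,  0.39161541])}
```

View pics/scene0.png

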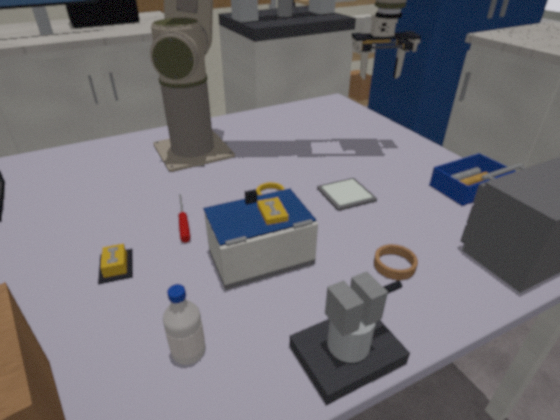

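View pics/top0.png

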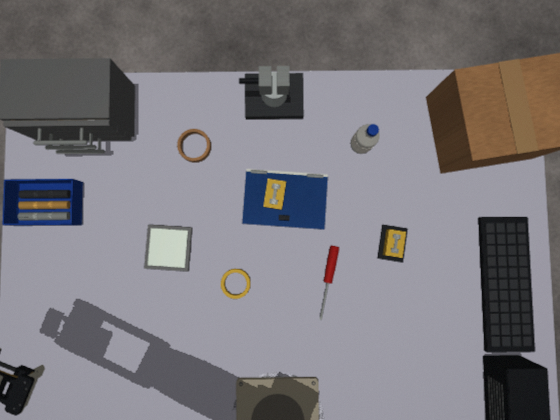

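View pics/wrist0.png

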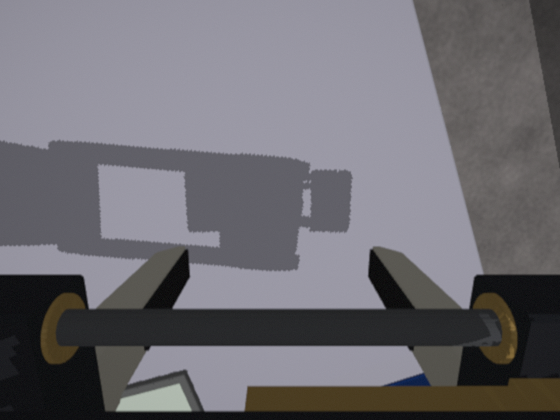

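The top view shows the flap (blue) at (286,200), the loose plate at (275,195), the pile at (394,243) on the robot's right, and the pad at (168,248) on its left. Next I measure them.

```bash
cat > h.py <<'E'
import numpy as np, cv2
from scipy.spatial.transform import Rotation as R
from plant import monitor, optics, robot
def onplane(c,uv,z):
    uv=np.atleast_2d(uv).astype(float)
    Rm=R.from_rotvec(c["rvec"]).as_matrix(); t=np.array(c["tvec"])
    o=-Rm.T@t
    d=np.c_[(uv[:,0]-c["cx"])/c["fx"],(uv[:,1]-c["cy"])/c["fy"],np.ones(len(uv))]@Rm
    s=(z-o[2])/d[:,2]
    return o+d*s[:,None]
def proj(c,p):
    K=np.array([[c["fx"],0,c["cx"]],[0,c["fy"],c["cy"]],[0,0,1]])
    return cv2.projectPoints(np.atleast_2d(p).astype(float),np.array(c["rvec"]),np.array(c["tvec"]),K,None)[0][:,0]
def mask(c,lo,hi,roi=None):
    hsv=cv2.cvtColor(c["image"],cv2.COLOR_BGR2HSV)
    m=cv2.inRange(hsv,np.array(lo),np.array(hi))
    if roi:
        k=np.zeros_like(m); x0,y0,x1,y1=roi; k[y0:y1,x0:x1]=255; m&=k
    return m
def rect(c,m,z):
    cs,_=cv2.findContours(m,cv2.RETR_EXTERNAL,cv2.CHAIN_APPROX_NONE)
    k=max(cs,key=cv2.contourArea)[:,0]
    P=onplane(c,k,z)[:,:2]
    (cx,cy),(w,h),a=cv2.minAreaRect((P*1000).astype(np.float32))
    if w<h: w,h,a=h,w,a+90
    return np.r_[cx,cy,w,h],(a+90)%180-90, cv2.boundingRect(k)
E
python3 - <<'E'
from h import *
c=optics.read_camera("top")
Y=([18,120,90],[35,255,255])
print("loose",rect(c,mask(c,*Y,(250,165,300,220)),.131))
print("pile",rect(c,mask(c,*Y,(375,220,415,270)),.034))
print("tray",rect(c,mask(c,[0,0,0],[180,255,60],(370,215,415,270)),.006))
print("flap",rect(c,mask(c,[100,100,40],[125,255,255],(235,160,335,240)),.117))
print("knob",rect(c,mask(c,[0,0,0],[180,255,50],(270,208,300,226)),.145))
print("pad",rect(c,mask(c,[30,0,190],[100,80,255],(140,220,200,275)),.012))
print("ring",rect(c,mask(c,*Y,(215,260,260,305)),.018))
print("drv",rect(c,mask(c,[0,150,60],[10,255,255],(310,235,350,300)),.02))
for r,n in (((225,150,425,275),"a"),):
    x0,y0,x1,y1=r; cv2.imwrite("pics/topz.png",cv2.resize(c["image"][y0:y1,x0:x1],None,fx=4,fy=4,interpolation=cv2.INTER_CUBIC))
c=optics.read_camera("scene")
cv2.imwrite("pics/scz.png",cv2.resize(c["image"][170:300,90:330],None,fx=3.3,fy=3.3,interpolation=cv2.INTER_CUBIC))
E
```

```text
loose (array([586.42327881,   2.52781296,  69.67678833,  45.5668869 ]), -9.601417541503906, (264, 179, 22, 31))
pile (array([ 463.05407715, -315.09631348,   71.29560852,   51.01472092]), -9.500045776367188, (385, 229, 21, 29))
tray (array([ 463.06289673, -315.54766846,   91.29219055,   67.57363892]), -9.500724792480469, (378, 225, 29, 37))
flap (array([572.58215332, -22.83340454, 201.55599976, 129.15844727]), 85.34638214111328, (243, 172, 84, 57))
knob (array([528.44940186, -18.86706924,  21.59267998,   9.60577679]), 89.41253662109375, (279, 215, 10, 5))
pad (array([456.85354614, 293.05172729,  97.81935883,  96.91915131]), -4.533744812011719, (148, 229, 39, 38))
ring (array([359.26620483, 109.90330505,  76.66503906,  74.7513504 ]), -0.32608795166015625, (221, 269, 29, 30))
drv (array([ 408.32589722, -146.35580444,   97.60056305,   22.54714584]), -12.480010986328125, (324, 246, 14, 37))
```

View pics/topz.png

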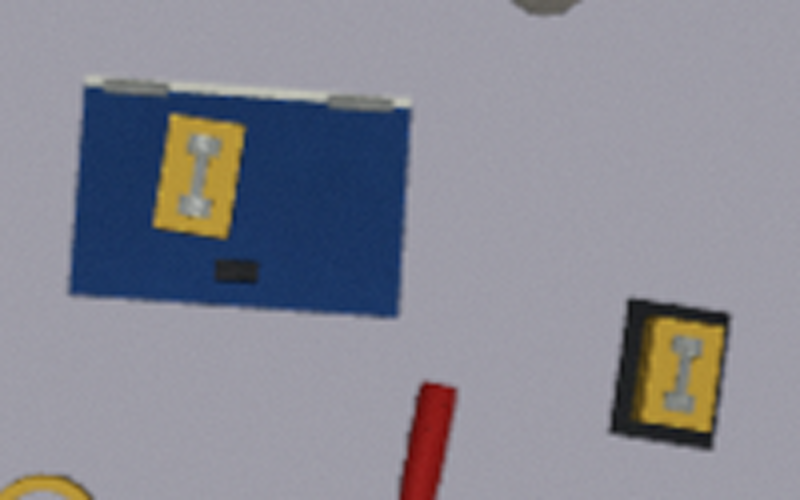

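View pics/scz.png

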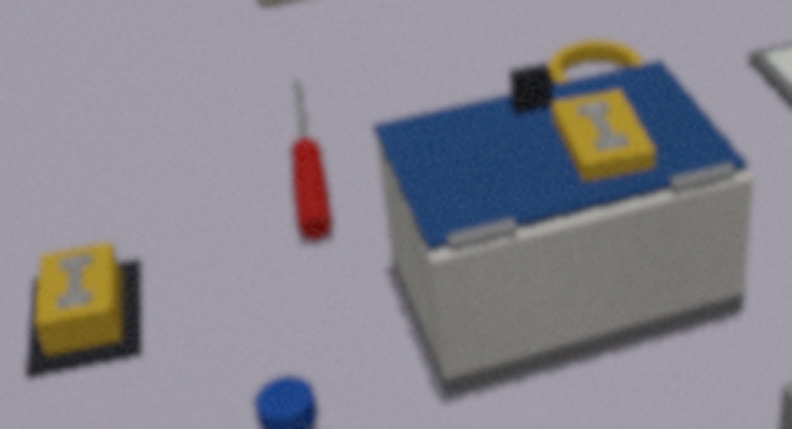

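```bash
cat >> h.py <<'E'
def frame(deg, flip=False):
    "tool down, jaw axis z perpendicular to a long axis lying at deg from world x"
    a=np.deg2rad(deg); z=np.array([-np.sin(a),np.cos(a),0]); z=-z if flip else z
    y=np.array([0,0,-1.]); return np.c_[np.cross(y,z),y,z]
def plan(p,deg=None):
    s=monitor.read_state(); Rt=R.from_rotvec(s["orientation"]); M=Rt.as_matrix()
    print("t",round(s["t"],2),"pos",s["tool_pos"].round(4),"op",round(s["opening"]*1e3,1),"F",s["force"].round(1),"axes x",M[:,0].round(3),"y",M[:,1].round(3),"z",M[:,2].round(3))
    if deg is not None:
        best=min((R.from_matrix(M.T@frame(deg,f)).as_rotvec() for f in (0,1)),key=np.linalg.norm)
        print("turn",best.round(4)); N=M@R.from_rotvec(best).as_matrix()
    else: N=M
    d=(np.array(p)-s["tool_pos"])*1e3
    print("shift now-axes",(M.T@d).round(1),"after-turn",(N.T@d).round(1), "dist",np.linalg.norm(d).round(1))
E
python3 - <<'E'
from h import *
c=optics.read_camera("top")
hsv=cv2.cvtColor(c["image"],cv2.COLOR_BGR2HSV)
print(hsv[243,376:412].tolist())
print("campos",-R.from_rotvec(c["rvec"]).as_matrix().T@c["tvec"])
for v in (150,170,190,210):
    print(v,"pile",rect(c,mask(c,[18,60,v],[35,255,255],(375,220,415,270)),.034))
plan((.5864,.0025,.25),-9.6)
E
```

```text
[[120, 15, 167], [123, 14, 167], [123, 17, 150], [120, 16, 96], [98, 31, 33], [110, 21, 37], [90, 21, 37], [45, 14, 36], [21, 147, 64], [22, 187, 97], [22, 184, 115], [22, 183, 149], [22, 179, 178], [22, 178, 179], [22, 179, 180], [22, 180, 177], [22, 178, 178], [22, 168, 167], [23, 89, 138], [66, 10, 126], [30, 12, 125], [21, 97, 153], [22, 179, 179], [22, 178, 179], [22, 181, 178], [22, 182, 177], [22, 182, 177], [22, 180, 176], [22, 168, 129], [125, 18, 84], [123, 16, 144], [120, 14, 167], [126, 15, 166], [123, 15, 167], [120, 15, 166], [123, 15, 166]]
campos [0.47227534 0.00316204 1.15123426]
150 pile (array([ 461.90264893, -316.67327881,   67.58639526,   42.70664978]), -10.024803161621094, (386, 230, 20, 28))
170 pile (array([ 462.8258667 , -316.53213501,   65.75923157,   41.18323135]), -9.864532470703125, (386, 230, 19, 27))Traceback (most recent call last):
  File "<stdin>", line 7, in <module>
  File "h.py", line 22, in rect
    k=max(cs,key=cv2.contourArea)[:,0]
      ~~~^^^^^^^^^^^^^^^^^^^^^^^^
ValueError: max() iterable argument is empty
```

The pile's top face (brighter pixels only) centres on (462.5, −316.7) mm at −9.7°. The hinge computed from the knob agrees with the one from the flap, to within 1 mm.

```bash
python3 - <<'E'
from h import *
c=optics.read_camera("top")
for v in (110,150): print("loose",v,rect(c,mask(c,[18,60,v],[35,255,255],(250,165,300,220)),.131))
plan((.5864,.0025,.25),-9.6)
E
```

```text
loose 110 (array([586.8951416 ,   2.66493988,  70.74641418,  46.17713165]), -9.39776611328125, (263, 178, 23, 32))
loose 150 (array([586.55279541,   2.19792557,  68.17216492,  43.74224472]), -9.905738830566406, (264, 179, 22, 30))
t 0.35 pos [0.219  0.5585 0.2264] op 92.9 F [-0.7 -0.9  0. ] axes x [ 0.931 -0.365 -0.   ] y [-0. -0. -1.] z [ 0.365  0.931 -0.   ]
turn [ 0.0004 -0.2062 -0.    ]
shift now-axes [ 545.   -23.5 -383.5] after-turn [ 455.   -23.6 -486.9] dist 666.8
```

```bash
python3 -m inch '[[[0,-5,0,0,-0.103,0],[0,-5,0,0,-0.103,0],[38,-2,-40,0,0,0],[38,-2,-41,0,0,0],[38,-2,-41,0,0,0],[38,-2,-41,0,0,0],[38,-2,-41,0,0,0],[38,-2,-41,0,0,0]]]' 75
python3 -m inch '[[[38,0,-41,0,0,0],[38,0,-41,0,0,0],[38,0,-41,0,0,0],[38,0,-41,0,0,0],[38,0,-41,0,0,0],[30,0,-36,0,0,0],[0,0,0,0,0,0]]]'
python3 - <<'E'
from h import *
plan((.5866,.0025,.127),-9.6)
c=optics.read_camera("wrist"); cv2.imwrite("pics/w1.png",c["image"]); print(proj(c,[[.5866,.0025,.131],[.528,-.019,.145]]))
E
```

```text
t: 1.35
tool_pos: [0.4037, 0.2774, 0.2489]
orientation: [-1.566, 0.131, -0.132]
force: [0.7, 0.9, -0.0]
opening: 0.0749
t: 2.22
tool_pos: [0.5804, 0.0016, 0.2481]
orientation: [-1.567, 0.135, -0.134]
force: [-1.7, 0.7, 0.4]
opening: 0.0752
t 2.23 pos [0.5804 0.0016 0.2481] op 75.2 F [-1.7  0.7  0.4] axes x [ 0.985 -0.171 -0.   ] y [-0.001 -0.001 -1.   ] z [ 0.171  0.985 -0.001]
turn [ 0.0007 -0.0042 -0.0005]
shift now-axes [  6.  121.1   2. ] after-turn [  6.  121.1   1.9] dist 121.2
[[281.62950454 215.38166744]
 [240.18604185 151.03724086]]
```

View pics/w1.png

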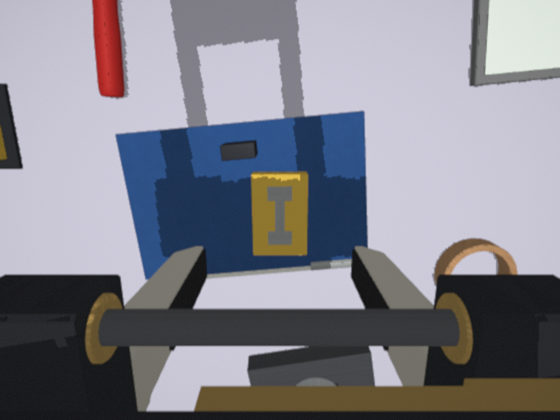

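The wrist view agrees: the plate is at (280,214) and the knob at (238,151), both within 2 px of prediction. Descending.

```bash
python3 -m inch '[[[6,30,2,0,-0.004,0],[0,30,0,0,0,0],[0,30,0,0,0,0],[0,20,0,0,0,0],[0,9,0,0,0,0],[0,0,0,0,0,0]]]' 70
python3 - <<'E'
from h import *
plan((.5866,.0025,.1275),-9.6)
E
```

```text
t: 3.02
tool_pos: [0.5857, 0.006, 0.1296]
orientation: [-1.567, 0.129, -0.128]
force: [-0.7, 0.3, 0.1]
opening: 0.0698
t 3.02 pos [0.5857 0.006  0.1296] op 69.8 F [-0.7  0.3  0.1] axes x [ 0.987 -0.163 -0.   ] y [-0.  0. -1.] z [0.163 0.987 0.   ]
turn [-0.      0.0042 -0.0004]
shift now-axes [ 1.5  2.1 -3.3] after-turn [ 1.5  2.1 -3.3] dist 4.2
```

```bash
python3 -m inch '[[[1,2,-2,0,0,0],[0,0,0,0,0,0]]]' 70
python3 - <<'E'
from h import *
plan((.5866,.0025,.1275),-9.6)
E
```

```text
t: 3.28
tool_pos: [0.5872, 0.0031, 0.1286]
orientation: [-1.567, 0.128, -0.13]
force: [-0.7, 0.0, 0.3]
opening: 0.0699
t 3.27 pos [0.5872 0.0031 0.1286] op 69.9 F [-0.7  0.   0.3] axes x [ 0.987 -0.163  0.002] y [ 0.002 -0.    -1.   ] z [0.163 0.987 0.   ]
turn [-0.0001  0.0035  0.0015]
shift now-axes [-0.5  1.1 -0.7] after-turn [-0.5  1.1 -0.7] dist 1.4
```

```bash
python3 -m inch '[[[0,0,0,0,0,0],[0,0,0,0,0,0],[0,0,0,0,0,0],[0,0,0,0,0,0]]]' 30 20
python3 - <<'E'
from h import *
plan((.5866,.0025,.1275),-9.6)
E
```

```text
t: 3.78
tool_pos: [0.5866, 0.0033, 0.1278]
orientation: [-1.567, 0.128, -0.129]
force: [-0.1, -0.8, 0.8]
opening: 0.0458
t 3.77 pos [0.5866 0.0033 0.1278] op 45.8 F [-0.1 -0.8  0.8] axes x [ 0.987 -0.163  0.   ] y [ 0. -0. -1.] z [ 0.163  0.987 -0.   ]
turn [0.0002 0.0038 0.0002]
shift now-axes [ 0.1  0.3 -0.8] after-turn [ 0.1  0.3 -0.8] dist 0.9
```

```bash
python3 -m inch '[[[0,-15,0,0,0,0],[0,-25,0,0,0,0],[0,-20,0,0,0,0],[0,0,0,0,0,0]]]' 30 25
python3 - <<'E'
from h import *
plan((.4625,-.3167,.13),-9.7)
c=optics.read_camera("wrist"); cv2.imwrite("pics/w2.png",c["image"])
E
```

```text
t: 4.28
tool_pos: [0.5881, 0.0033, 0.1905]
orientation: [-1.567, 0.125, -0.132]
force: [0.9, 0.1, -1.2]
opening: 0.0459
t 4.28 pos [0.5881 0.0033 0.1905] op 45.9 F [ 0.9  0.1 -1.2] axes x [ 0.987 -0.163  0.005] y [ 0.005 -0.    -1.   ] z [0.163 0.987 0.   ]
turn [-0.0004  0.0055  0.0046]
shift now-axes [ -72.    60.1 -336.3] after-turn [ -69.9   60.5 -336.6] dist 349.1
```

View pics/w2.png

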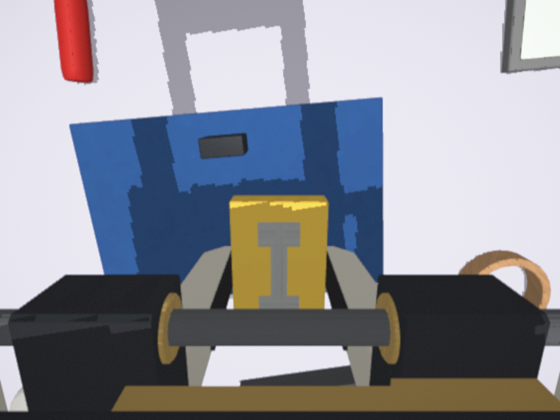

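The plate is held square in the jaws, centred at (278,255), with clearance over the knob at (222,146). Carrying it to the pile.

```bash
python3 -m inch '[[[-4,0,-25,0,0.003,0],[-9,0,-40,0,0,0],[-9,0,-45,0,0,0],[-9,0,-45,0,0,0],[-9,0,-45,0,0,0],[-9,8,-45,0,0,0],[-9,17,-45,0,0,0],[-8,17,-30,0,0,0]]]'
python3 -m inch '[[[-4,10,-16,0,0,0],[0,5,0,0,0,0],[0,0,0,0,0,0]]]'
python3 - <<'E'
from h import *
plan((.4625,-.3167,.0455),-9.7)
c=optics.read_camera("wrist"); cv2.imwrite("pics/w3.png",c["image"])
a=np.deg2rad(-9.7); ex=np.array([np.cos(a),np.sin(a),0]); ey=np.array([-np.sin(a),np.cos(a),0])
pc=np.array([.4625,-.3167,.034])
print(proj(c,[pc+sx*.035*ex+sy*.023*ey for sx,sy in((-1,1),(-1,-1),(1,-1),(1,1))]))
s=optics.read_camera("scene"); cv2.imwrite("pics/s3.png",cv2.resize(s["image"][190:300,60:260],None,fx=4,fy=4,interpolation=cv2.INTER_CUBIC))
E
```

```text
t: 5.32
tool_pos: [0.4669, -0.3026, 0.144]
orientation: [-1.566, 0.133, -0.131]
force: [0.9, 0.3, -1.0]
opening: 0.0459
t: 5.7
tool_pos: [0.4621, -0.3152, 0.1303]
orientation: [-1.566, 0.131, -0.13]
force: [0.4, -0.3, -0.3]
opening: 0.0455
t 5.7 pos [ 0.4621 -0.3152  0.1303] op 45.5 F [ 0.4 -0.3 -0.3] axes x [ 0.986 -0.165 -0.001] y [-0.     0.001 -1.   ] z [0.165 0.986 0.001]
turn [-0.0009  0.0032 -0.0005]
shift now-axes [ 0.7 84.8 -1.5] after-turn [ 0.6 84.8 -1.5] dist 84.8
[[308.3655523  170.60083732]
 [246.27716084 170.51939363]
 [248.29620081 258.45472926]
 [306.2697152  258.52325298]]
```

View pics/w3.png

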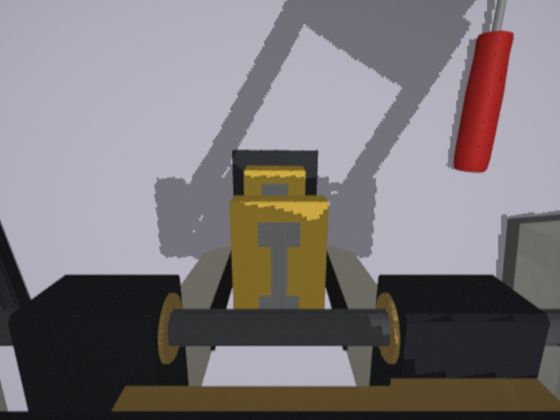

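View pics/s3.png

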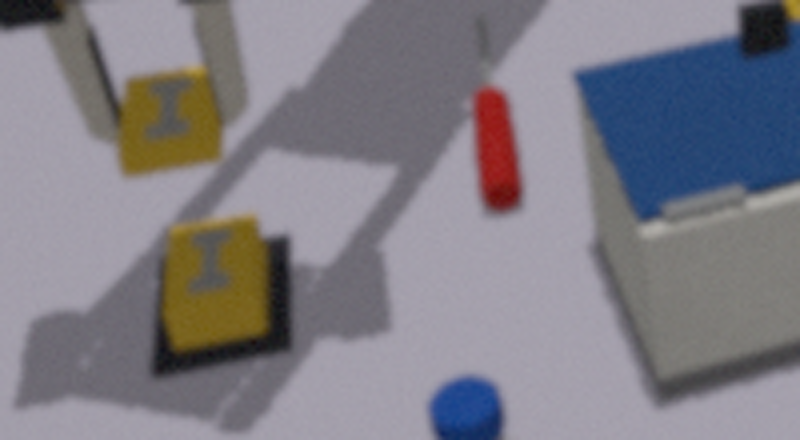

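```bash
python3 - <<'E'
from h import *
im=cv2.imread("pics/w3.png"); cv2.imwrite("pics/w3z.png",cv2.resize(im[140:270,215:345],None,fx=4.6,fy=4.6,interpolation=cv2.INTER_CUBIC))
hsv=cv2.cvtColor(im,cv2.COLOR_BGR2HSV)
print("col258",hsv[160:215,256].tolist())
print("row190 u236-250",hsv[186,236:250].tolist(),hsv[186,300:314].tolist())
print("row225",hsv[220,224:240].tolist(),hsv[220,318:334].tolist())
c=optics.read_camera("wrist"); s=monitor.read_state()
M=R.from_rotvec(s["orientation"]).as_matrix()
for yy in (-.0032,.0108): print("held",proj(c,[s["tool_pos"]+M@[ -.035,yy,z] for z in (-.023,.023)]).round(1).tolist())
a=np.deg2rad(-9.7); ex=np.array([np.cos(a),np.sin(a),0]); ey=np.array([-np.sin(a),np.cos(a),0])
for z in (.006,.034): print("pile",proj(c,[np.array([.4625,-.3167,z])-.035*ex+sy*.023*ey for sy in (-1,1)]).round(1).tolist())
print("tray",proj(c,[np.array([.4625,-.3167,.006])-.047*ex+sy*.035*ey for sy in (-1,1)]).round(1).tolist())
E
```

```text
col258 [[105, 19, 54], [110, 28, 54], [102, 25, 52], [107, 32, 55], [30, 19, 55], [22, 128, 80], [22, 169, 107], [22, 179, 117], [23, 173, 118], [22, 173, 128], [22, 176, 165], [22, 171, 197], [22, 172, 205], [22, 170, 205], [23, 170, 205], [22, 170, 198], [22, 174, 163], [22, 171, 133], [22, 176, 126], [23, 171, 127], [22, 173, 127], [23, 176, 126], [22, 175, 127], [22, 171, 128], [22, 178, 126], [22, 173, 128], [23, 178, 126], [23, 176, 126], [23, 174, 126], [23, 171, 125], [23, 176, 126], [23, 175, 125], [22, 176, 126], [22, 171, 127], [22, 177, 124], [22, 174, 120], [22, 180, 112], [22, 180, 112], [22, 176, 113], [23, 176, 113], [22, 176, 123], [22, 177, 153], [22, 175, 181], [22, 172, 191], [22, 175, 160], [22, 174, 132], [22, 179, 124], [22, 177, 125], [22, 177, 125], [22, 175, 124], [22, 174, 126], [23, 174, 126], [23, 182, 125], [22, 177, 125], [22, 174, 126]]
row190 u236-250 [[120, 17, 30], [108, 40, 32], [105, 36, 28], [98, 35, 29], [110, 28, 27], [113, 35, 29], [105, 36, 28], [20, 124, 64], [22, 169, 116], [22, 177, 127], [22, 178, 126], [22, 176, 126], [22, 177, 127], [22
[... 235 characters left out ...]
120, 17, 122], [124, 17, 122], [124, 17, 122], [124, 17, 121], [123, 19, 124], [165, 9, 117], [20, 110, 121], [22, 177, 124], [23, 179, 124], [23, 174, 126], [23, 174, 126], [22, 175, 125], [22, 178, 126], [22, 174, 126], [22, 177, 125], [22, 176, 126]] [[23, 178, 123], [22, 176, 126], [22, 180, 125], [22, 176, 126], [22, 179, 124], [22, 176, 126], [22, 176, 126], [22, 180, 125], [22, 177, 124], [20, 112, 121], [168, 11, 116], [120, 16, 124], [120, 15, 120], [127, 19, 123], [128, 17, 121], [120, 17, 123]]
held [[229.4, 200.6], [329.0, 200.4]]
held [[233.3, 194.2], [325.1, 194.1]]
pile [[249.8, 164.5], [305.8, 164.6]]
pile [[246.7, 169.4], [308.7, 169.5]]
tray [[234.7, 149.7], [320.9, 149.9]]
```

View pics/w3z.png

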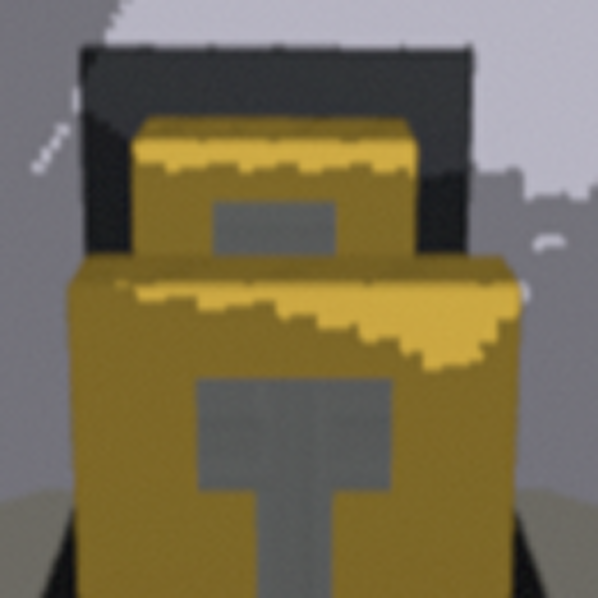

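The pile's front edge is at v≈170, u 243.5–306; the held plate matches its prediction. Relative to the held plate, the pile sits about 2 mm further to −y than the top view gave, so I target (462, −318.7) mm.

```bash
python3 - <<'E'
from h import *
plan((.4622,-.3187,.0458),-9.7)
E
```

```text
t 5.85 pos [ 0.4627 -0.3156  0.1314] op 46.0 F [ 0.4 -0.1 -0.7] axes x [ 0.986 -0.165  0.001] y [ 0.001 -0.001 -1.   ] z [ 0.165  0.986 -0.   ]
turn [0.0003 0.004  0.0011]
shift now-axes [-0.1 85.6 -3.1] after-turn [ 0.  85.6 -3.2] dist 85.6
```

```bash
python3 -m inch '[[[0,25,-3,0,0.003,0],[0,25,0,0,0,0],[0,18,0,0,0,0],[0,9,0,0,0,0],[0,4,0,0,0,0],[0,0,0,0,0,0],[0,0,0,0,0,0]]]'
python3 - <<'E'
from h import *
plan((.4622,-.3187,.0448),-9.7)
E
```

```text
t: 6.72
tool_pos: [0.4618, -0.3197, 0.0505]
orientation: [-1.567, 0.132, -0.134]
force: [0.5, -0.2, -0.5]
opening: 0.0457
t 6.72 pos [ 0.4618 -0.3197  0.0505] op 45.7 F [ 0.5 -0.2 -0.5] axes x [ 0.986 -0.169  0.001] y [ 0.001 -0.001 -1.   ] z [ 0.169  0.986 -0.001]
turn [ 0.0007 -0.0005  0.0012]
shift now-axes [0.2 5.7 1.1] after-turn [0.2 5.7 1.1] dist 5.8
```

```bash
python3 -m inch '[[[0,2,1,0,0,0],[0,2,0,0,0,0],[0,0,0,0,0,0]]]'
python3 -m inch '[[[0,1,0,0,0,0],[0,0,0,0,0,0]]]'
python3 -m inch '[[[0,1,0,0,0,0],[0,0,0,0,0,0]]]'
python3 - <<'E'
from h import *
plan((.4622,-.3187,.0448),-9.7)
c=optics.read_camera("wrist"); cv2.imwrite("pics/w4.png",c["image"])
s=optics.read_camera("scene"); cv2.imwrite("pics/s4.png",cv2.resize(s["image"][220:300,60:180],None,fx=6,fy=6,interpolation=cv2.INTER_CUBIC))
E
```

```text
t: 7.1
tool_pos: [0.4613, -0.3182, 0.0454]
orientation: [-1.566, 0.134, -0.133]
force: [0.3, -0.4, -0.5]
opening: 0.0458
t: 7.35
tool_pos: [0.4615, -0.3183, 0.0448]
orientation: [-1.567, 0.133, -0.133]
force: [-0.7, 0.4, 0.6]
opening: 0.0454
t: 7.6
tool_pos: [0.4616, -0.3184, 0.0447]
orientation: [-1.567, 0.133, -0.133]
force: [-4.7, 4.3, 10.4]
opening: 0.0459
t 7.6 pos [ 0.4616 -0.3184  0.0447] op 45.9 F [-4.7  4.3 10.4] axes x [ 0.986 -0.169  0.   ] y [ 0. -0. -1.] z [ 0.169  0.986 -0.   ]
turn [ 0.0001 -0.0004  0.    ]
shift now-axes [ 0.7 -0.1 -0.2] after-turn [ 0.7 -0.1 -0.2] dist 0.7
```

View pics/w4.png

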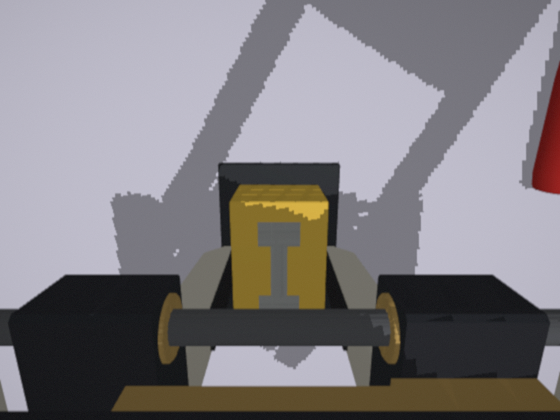

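View pics/s4.png

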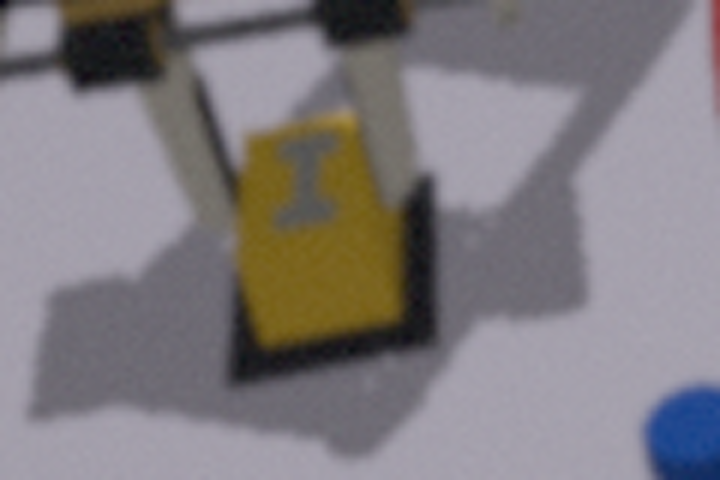

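Contact is made (10 N up) and the edges are flush in both views: three plates in one line at u 232–328. Releasing.

```bash
python3 -m inch '[[[0,-1,0,0,0,0],[0,0,0,0,0,0]]]'
python3 -m inch '[[[0,0,0,0,0,0],[0,0,0,0,0,0],[0,0,0,0,0,0]]]' 66
python3 -m inch '[[[0,-20,0,0,0,0],[0,-40,0,0,0,0],[0,-40,0,0,0,0],[0,-25,0,0,0,0],[0,0,0,0,0,0]]]'
python3 - <<'E'
from h import *
c=optics.read_camera("wrist"); cv2.imwrite("pics/w5.png",c["image"])
c=optics.read_camera("top");cv2.imwrite("pics/t5.png",c["image"])
plan((.528,-.019,.20),-4.65)
E
```

```text
t: 7.95
tool_pos: [0.4616, -0.3184, 0.0448]
orientation: [-1.567, 0.133, -0.134]
force: [-0.8, -0.2, 2.2]
opening: 0.0459
t: 8.32
tool_pos: [0.4614, -0.3182, 0.0445]
orientation: [-1.567, 0.133, -0.133]
force: [-0.5, -0.5, 0.8]
opening: 0.0652
t: 8.95
tool_pos: [0.4631, -0.3197, 0.1739]
orientation: [-1.571, 0.129, -0.138]
force: [-0.5, 0.5, 0.6]
opening: 0.0663
t 9.05 pos [ 0.4615 -0.3183  0.1698] op 65.8 F [-0.1  0.7  0.4] axes x [ 0.986 -0.169  0.   ] y [ 0. -0. -1.] z [ 0.169  0.986 -0.   ]
turn [ 0.0003 -0.0886  0.0005]
shift now-axes [ 15.  -30.2 306.2] after-turn [ 42.1 -30.2 303.7] dist 308.1
```

View pics/w5.png

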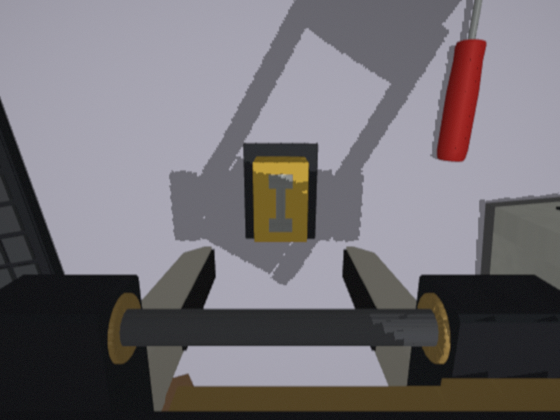

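The pile stands as one flush stack at (280,200), clear of the fingers. Moving to the knob.

```bash
python3 -m inch '[[[0,-10,10,0,-0.0886,0],[6,-10,40,0,0,0],[7,-10,45,0,0,0],[7,0,45,0,0,0],[7,0,45,0,0,0],[7,0,45,0,0,0],[7,0,45,0,0,0],[2,0,29,0,0,0]]]' 50
python3 -m inch '[[[0,0,0,0,0,0]]]'
python3 - <<'E'
from h import *
plan((.5282,-.0188,.131),-4.65)
c=optics.read_camera("wrist"); cv2.imwrite("pics/w6.png",c["image"])
b=np.array([.5284,-.0189,.145]);print(proj(c,b))
m=mask(c,[0,0,0],[180,255,60],(200,120,360,270))
cs,_=cv2.findContours(m,cv2.RETR_EXTERNAL,cv2.CHAIN_APPROX_NONE)
print([cv2.boundingRect(k) for k in cs if cv2.contourArea(k)>60])
E
```

```text
t: 10.05
tool_pos: [0.529, -0.0167, 0.1977]
orientation: [-1.569, 0.065, -0.06]
force: [-0.4, -0.4, 0.3]
opening: 0.0498
t: 10.18
tool_pos: [0.529, -0.017, 0.1978]
orientation: [-1.569, 0.064, -0.059]
force: [0.7, -0.2, -1.3]
opening: 0.0502
t 10.18 pos [ 0.529  -0.017   0.1978] op 50.2 F [ 0.7 -0.2 -1.3] axes x [ 0.997 -0.078 -0.003] y [-0.003  0.001 -1.   ] z [0.078 0.997 0.   ]
turn [-0.0004  0.003  -0.003 ]
shift now-axes [-0.4 66.8 -1.9] after-turn [-0.6 66.8 -1.9] dist 66.9
[[276.33973642 233.00005393]]
[(327, 249, 11, 21), (220, 249, 11, 21), (253, 214, 40, 27), (206, 182, 27, 4), (264, 181, 96, 7)]
```

View pics/w6.png

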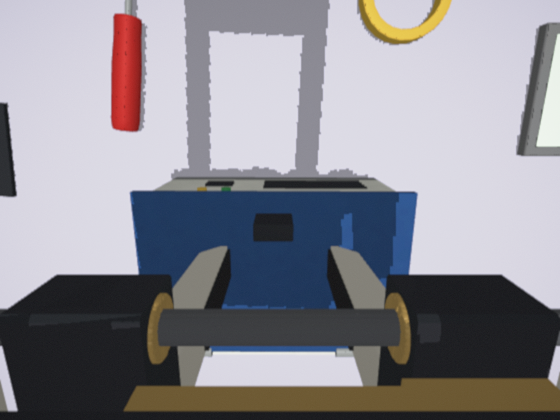

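The knob is at (273,227), about 1.5 mm further to −y than predicted. Descending on it.

```bash
python3 -m inch '[[[0,20,-3,0,0,0],[0,20,0,0,0,0],[0,18,0,0,0,0],[0,8,0,0,0,0],[0,0,0,0,0,0]]]' 50
python3 -m inch '[[[0,1,0,0,0,0],[0,0,0,0,0,0],[0,0,0,0,0,0]]]' 15 15
python3 - <<'E'
from h import *
plan((.5284,-.0203,.131),-4.65)
E
```

```text
t: 10.85
tool_pos: [0.529, -0.0222, 0.1327]
orientation: [-1.57, 0.065, -0.063]
force: [-0.6, -0.2, -0.3]
opening: 0.0501
t: 11.22
tool_pos: [0.5301, -0.0208, 0.1333]
orientation: [-1.568, 0.063, -0.065]
force: [-0.5, 1.3, 0.9]
opening: 0.0262
t 11.22 pos [ 0.5301 -0.0208  0.1333] op 26.2 F [-0.5  1.3  0.9] axes x [ 0.997 -0.081  0.001] y [ 0.001  0.002 -1.   ] z [0.081 0.997 0.002]
turn [-0.0021  0.0002  0.0012]
shift now-axes [-1.8  2.3  0.3] after-turn [-1.8  2.3  0.3] dist 2.9
```

```bash
python3 - <<'E'
import numpy as np
th=np.r_[0:1.7:0.15]; a,b=109,18
x=-a*np.cos(th)+b*np.sin(th); z=a*np.sin(th)+b*np.cos(th)
for t,dx,dz in zip(th[1:],np.diff(x),np.diff(z)): print(round(t,2),"x",dx.round(1),"y",(-dz).round(1))
E
```

```text
0.15 x 3.9 y -16.1
0.3 x 6.3 y -15.3
0.45 x 8.5 y -14.2
0.6 x 10.5 y -12.8
0.75 x 12.3 y -11.1
0.9 x 13.8 y -9.1
1.05 x 15.0 y -6.9
1.2 x 15.9 y -4.6
1.35 x 16.4 y -2.2
1.5 x 16.6 y 0.3
1.65 x 16.3 y 2.8
```

```bash
python3 -m inch '[[[4,-16,0,0,0,0],[6,-15,0,0,0,0],[8.5,-14,0,0,0,0],[10.5,-13,0,0,0,0],[0,0,0,0,0,0]]]' 15 20
python3 - <<'E'
from h import *
c=optics.read_camera("scene"); cv2.imwrite("pics/s7.png",cv2.resize(c["image"][130:300,160:360],None,fx=3.5,fy=3.5,interpolation=cv2.INTER_CUBIC))
th=.6;a,b=109,18
Dx=-a*np.cos(th)+b*np.sin(th)+a;Dz=a*np.sin(th)+b*np.cos(th)-b
plan((.5301+.997*Dx/1e3,-.0208-.081*Dx/1e3,.1333+Dz/1e3),-4.65)
E
```

```text
t: 11.85
tool_pos: [0.5597, -0.0232, 0.1919]
orientation: [-1.568, 0.062, -0.064]
force: [1.2, 5.9, 1.0]
opening: 0.0262
t 11.9 pos [ 0.5594 -0.0232  0.1917] op 25.9 F [0.9 5.9 0.4] axes x [ 0.997 -0.08   0.001] y [ 0.002  0.001 -1.   ] z [0.08  0.997 0.002]
turn [-0.0015  0.0007  0.0014]
shift now-axes [-0.2 -0.   0.1] after-turn [-0.2 -0.   0.1] dist 0.2
```

View pics/s7.png

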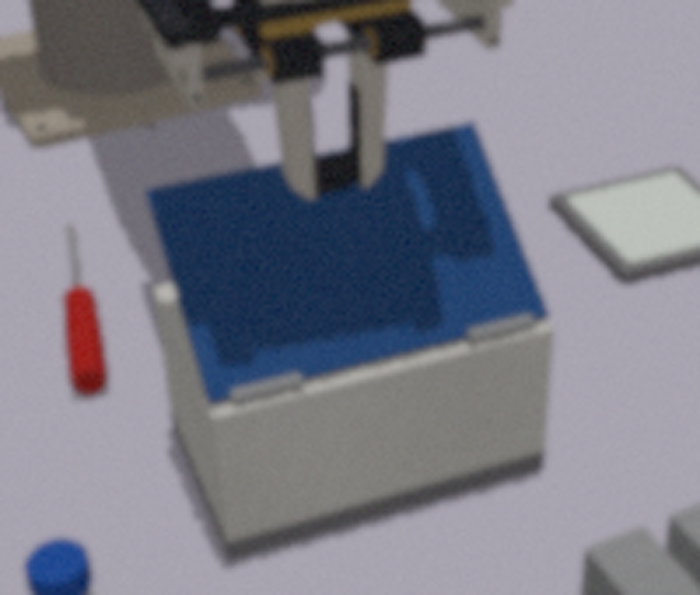

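The flap follows at about 0.6 rad, with the knob still between the fingers. Continuing the arc.

```bash
python3 -m inch '[[[12,-11,0,0,0,0],[14,-9,0,0,0,0],[15,-7,0,0,0,0],[16,-4.6,0,0,0,0],[16.5,-2,0,0,0,0],[16.5,0,0,0,0,0],[14,2.2,0,0,0,0],[0,0,0,0,0,0]]]'
python3 - <<'E'
from h import *
c=optics.read_camera("scene"); cv2.imwrite("pics/s8.png",cv2.resize(c["image"][110:300,160:360],None,fx=3.1,fy=3.1,interpolation=cv2.INTER_CUBIC))
th=1.62;a,b=109,18
Dx=-a*np.cos(th)+b*np.sin(th)+a;Dz=a*np.sin(th)+b*np.cos(th)-b
plan((.5301+.997*Dx/1e3,-.0208-.081*Dx/1e3,.1333+Dz/1e3),-4.65)
E
```

```text
t: 12.9
tool_pos: [0.663, -0.0317, 0.2222]
orientation: [-1.569, 0.063, -0.064]
force: [1.0, 5.4, 0.6]
opening: 0.0251
t 12.95 pos [ 0.6627 -0.0317  0.2223] op 25.4 F [ 0.5  6.  -1.1] axes x [ 0.997 -0.08   0.   ] y [ 0.001  0.001 -1.   ] z [0.08  0.997 0.001]
turn [-0.0013  0.0008  0.0005]
shift now-axes [-0.7 -1.   0.1] after-turn [-0.7 -1.   0.1] dist 1.2
```

View pics/s8.png

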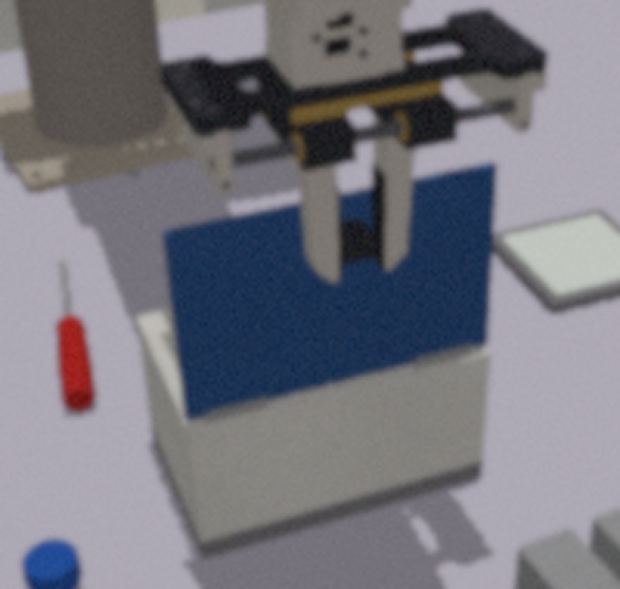

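The flap is upright at about 1.6 rad. Releasing, then going up and back to look into the bay.

```bash
python3 -m inch '[[[0,0,0,0,0,0],[0,0,0,0,0,0]]]' 46
python3 -m inch '[[[0,-20,0,0,0,0],[0,-30,0,0,0,0],[0,-25,0,0,0,0],[-20,0,0,0,0,0],[-40,0,0,0,0,0],[-40,0,0,0,0,0],[-30,0,0,0,0,0],[0,0,0,0,0,0]]]'
python3 - <<'E'
from h import *
for n in("wrist","top","scene"):
    c=optics.read_camera(n); cv2.imwrite(f"pics/{n}9.png",c["image"])
plan((.573,-.0228,.2),-4.65)
E
```

```text
t: 13.2
tool_pos: [0.6621, -0.0331, 0.2223]
orientation: [-1.571, 0.064, -0.064]
force: [-0.1, 0.3, 0.2]
opening: 0.041
t: 14.2
tool_pos: [0.5318, -0.0222, 0.2994]
orientation: [-1.57, 0.062, -0.066]
force: [0.0, 0.2, -0.1]
opening: 0.0458
t 14.35 pos [ 0.5334 -0.0224  0.2982] op 45.5 F [ 0.  -0.6  0.2] axes x [ 0.997 -0.081  0.002] y [ 0.002 -0.    -1.   ] z [ 0.081  0.997 -0.   ]
turn [ 0.0002 -0.0002  0.0019]
shift now-axes [39.3 98.3  2.8] after-turn [39.5 98.2  2.8] dist 105.9
```

View pics/wrist9.png

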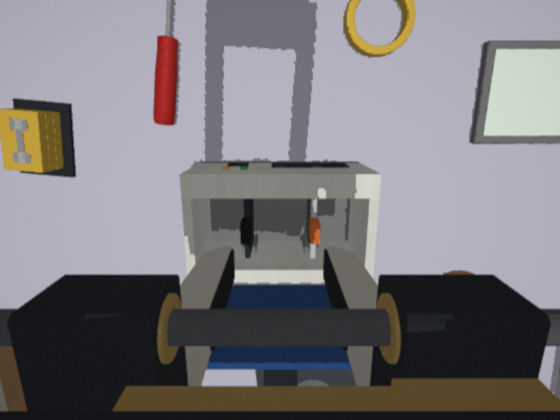

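View pics/scene9.png

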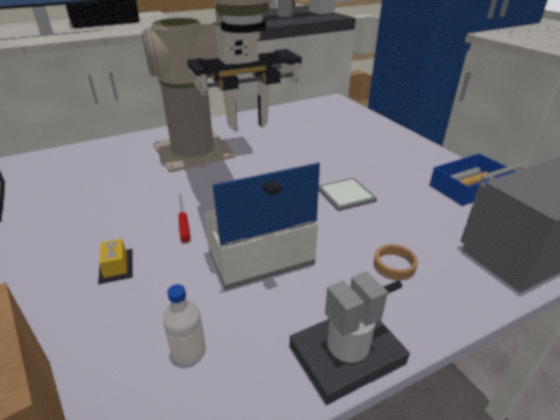

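The orange tab is at (314,231) in the wrist view, so the filter is in the +y slot; the flap stands open.

```bash
python3 - <<'E'
from h import *
c=optics.read_camera("wrist")
print(proj(c,[[.5757,.0151,.106],[.5757-.012,.0151,.106],[.5757+.012,.0151,.106]]))
m=mask(c,[3,150,80],[17,255,255],(280,190,345,280))
print(rect(c,m,.106))
ys,xs=np.nonzero(m); 
for y in range(ys.min(),ys.max()+1): print(y,xs[ys==y].min(),xs[ys==y].max(),end="; ")
im=c["image"][150:280,180:380]; cv2.imwrite("pics/w9z.png",cv2.resize(im,None,fx=4,fy=4,interpolation=cv2.INTER_CUBIC))
t=optics.read_camera("top")
m=mask(t,[3,150,80],[17,255,255],(235,160,335,240)); print("top",m.sum()//255)
if m.any(): print(rect(t,m,.106))
E
```

```text
[[317.58351139 225.89461736]
 [316.97321947 215.07507991]
 [318.1834956  236.53141499]]
(array([579.56536865,  11.03761578,  28.33455849,  10.71973705]), -3.0122756958007812, (309, 217, 11, 26))
217 310 317; 218 310 317; 219 310 317; 220 310 318; 221 310 318; 222 310 319; 223 310 319; 224 310 319; 225 310 319; 226 309 319; 227 309 319; 228 309 319; 229 309 319; 230 309 319; 231 309 319; 232 309 319; 233 309 319; 234 309 319; 235 309 319; 236 309 319; 237 310 319; 238 310 319; 239 310 319; 240 311 319; 241 311 319; 242 315 319; top 0
```

View pics/w9z.png

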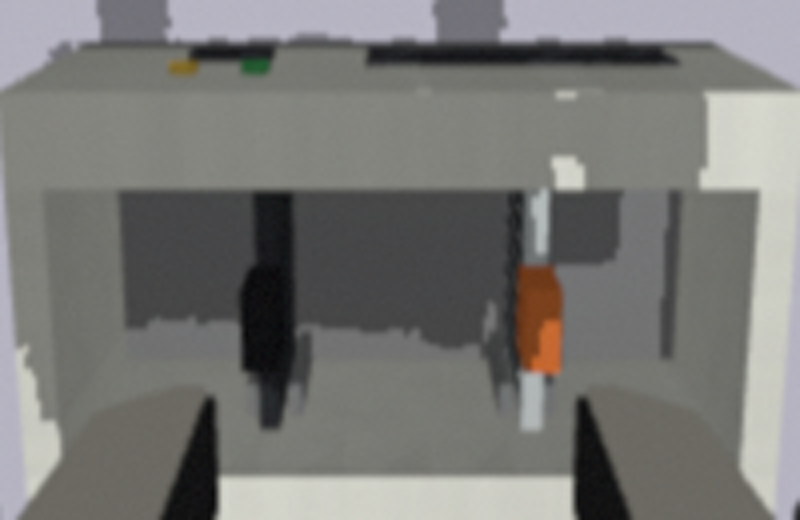

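View pics/top9.png

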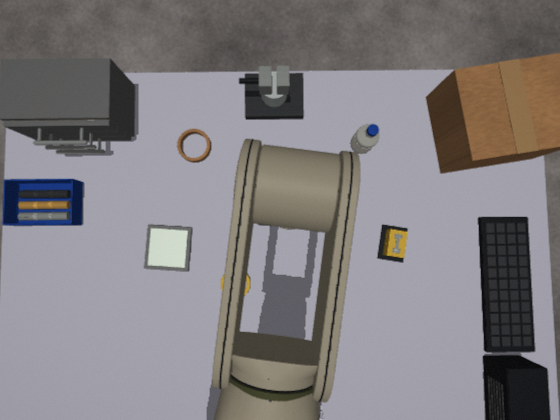

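```bash
python3 - <<'E'
from h import *
c=optics.read_camera("wrist")
f=lambda zx,zy:(zx/4+180-.4,zy/4+150-.4)
for n,p,z in (("bay front edge L",f(45,188),.110),("bay front R",f(757,188),.110),("box front L",f(5,90),.110),("box front R",f(795,90),.110),("bay rear L",f(60,475),.11),("bay rear R",f(742,475),.11),
  ("tab front",f(538,290),.106),("tab rear",f(540,373),.106),("tabtopL",f(516,320),.106),("tabtopR",f(561,320),.106),("blank front",f(267,290),.106),("blank rear",f(267,373),.106),
  ("frame front end",f(538,190),.082),("frame rear end",f(532,430),.082)): print(n,(onplane(c,p,z)[0]*1e3).round(1))
print("cam",(-R.from_rotvec(c["rvec"]).as_matrix().T@c["tvec"]).round(3))
plan((.58,.012,.2),-4.65)
E
```

```text
bay front edge L [ 531.6 -113.1  110. ]
bay front R [546.7  68.8 110. ]
box front L [ 505.7 -119.4  110. ]
box front R [522.2  78.7 110. ]
bay rear L [ 611.  -120.9  110. ]
bay rear R [626.3  63.6 110. ]
tab front [570.6  11.7 106. ]
tab rear [593.9  10.9 106. ]
tabtopL [578.4   5.4 106. ]
tabtopR [579.4  17.3 106. ]
blank front [564.6 -59.8 106. ]
blank rear [587.8 -62.3 106. ]
frame front end [549.1  15.3  82. ]
frame rear end [620.3   9.5  82. ]
cam [ 0.462 -0.017  0.456]
t 14.5 pos [ 0.5332 -0.0222  0.2971] op 46.1 F [ 0.2 -0.  -0.7] axes x [ 0.997 -0.081 -0.   ] y [-0. -0. -1.] z [ 0.081  0.997 -0.   ]
turn [ 0.     -0.0001 -0.    ]
shift now-axes [43.8 97.1 37.9] after-turn [43.8 97.1 37.9] dist 113.1
```

Bay and slot agree: the bay centre is about (579, −25), so the +y slot is at (582, 12.5), and the tab measures (582, 11). I aim 3 mm forward of the tab's middle to keep the body away from the flap.

```bash
python3 -m inch '[[[14,0,13,0,0,0],[14,10,13,0,0,0],[14,20,11,0,0,0],[0,30,0,0,0,0],[0,40,0,0,0,0],[0,30,0,0,0,0],[0,15,0,0,0,0],[0,0,0,0,0,0]]]' 40
python3 - <<'E'
from h import *
plan((.579,.012,.095),-4.65)
c=optics.read_camera("wrist"); cv2.imwrite("pics/w10.png",c["image"])
print(proj(c,[[.582,.012,.106]]))
E
```

```text
t: 15.5
tool_pos: [0.577, 0.0114, 0.151]
orientation: [-1.57, 0.066, -0.062]
force: [0.3, 0.6, 0.4]
opening: 0.0399
t 15.5 pos [0.577  0.0114 0.151 ] op 39.9 F [0.3 0.6 0.4] axes x [ 0.997 -0.081 -0.002] y [-0.002  0.    -1.   ] z [ 0.081  0.997 -0.   ]
turn [ 0.     -0.0001 -0.0023]
shift now-axes [ 2.1 56.   0.8] after-turn [ 2.  56.   0.8] dist 56.0
[[281.12204469 245.06933751]]
```

View pics/w10.png

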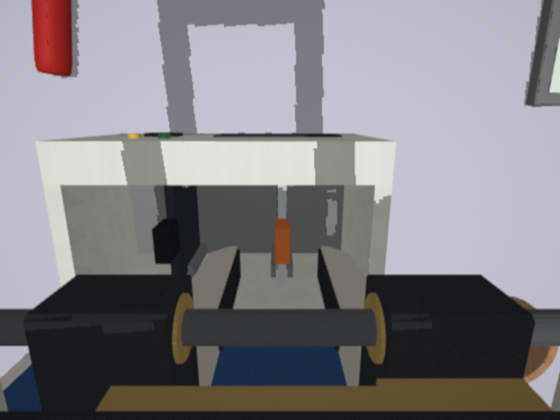

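The tab is at (283,243), centred between the fingers and within 2 px of prediction. Descending.

```bash
python3 -m inch '[[[2,20,1,0,0,0],[0,20,0,0,0,0],[0,12,0,0,0,0],[0,4,0,0,0,0],[0,0,0,0,0,0]]]' 40
python3 -m inch '[[[0,0,0,0,0,0],[0,0,0,0,0,0],[0,0,0,0,0,0],[0,0,0,0,0,0]]]' 0 30
python3 - <<'E'
from h import *
plan((.579,.012,.095),-4.65)
c=optics.read_camera("wrist"); cv2.imwrite("pics/w11.png",c["image"])
E
```

```text
t: 16.18
tool_pos: [0.5794, 0.0122, 0.0958]
orientation: [-1.57, 0.064, -0.063]
force: [1.6, -1.0, 0.1]
opening: 0.0403
t: 16.68
tool_pos: [0.5797, 0.0122, 0.0964]
orientation: [-1.57, 0.063, -0.064]
force: [-0.4, 0.8, 2.2]
opening: 0.0096
t 16.68 pos [0.5797 0.0122 0.0964] op 9.6 F [-0.4  0.8  2.2] axes x [ 0.997 -0.081  0.001] y [ 0.001  0.    -1.   ] z [0.081 0.997 0.   ]
turn [-0.0001 -0.0001  0.0006]
shift now-axes [-0.7  1.4 -0.2] after-turn [-0.7  1.4 -0.2] dist 1.6
```

View pics/w11.png

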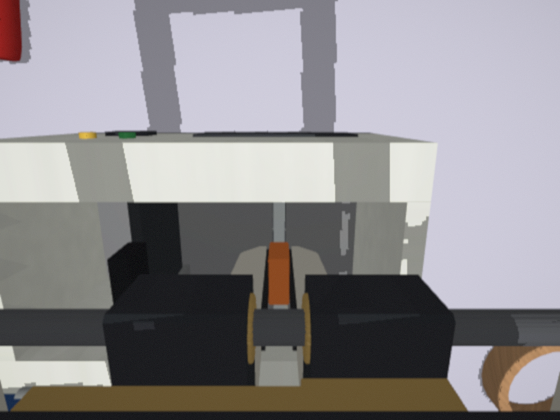

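The tab is gripped (9.6 mm). Drawing straight up.

```bash
python3 -m inch '[[[0,-6,0,0,0,0],[0,-12,0,0,0,0],[0,-16,0,0,0,0],[0,-16,0,0,0,0],[0,0,0,0,0,0]]]' 0 35
python3 -m inch '[[[0,-20,0,0,0,0],[0,-20,0,0,0,0],[0,-20,0,0,0,0],[0,-15,0,0,0,0],[0,0,0,0,0,0]]]'
python3 - <<'E'
from h import *
plan((.457,.293,.202),None)
c=optics.read_camera("wrist"); cv2.imwrite("pics/w12.png",c["image"])
c=optics.read_camera("scene"); cv2.imwrite("pics/s12.png",cv2.resize(c["image"][80:300,90:400],None,fx=2.4,fy=2.4,interpolation=cv2.INTER_CUBIC))
E
```

```text
t: 17.35
tool_pos: [0.5811, 0.0121, 0.1488]
orientation: [-1.57, 0.06, -0.067]
force: [0.0, -0.3, -0.8]
opening: 0.0096
t: 17.98
tool_pos: [0.5806, 0.0121, 0.2232]
orientation: [-1.57, 0.061, -0.066]
force: [-0.1, -0.4, -1.4]
opening: 0.0094
t 17.98 pos [0.5806 0.0121 0.2232] op 9.4 F [-0.1 -0.4 -1.4] axes x [ 0.997 -0.081  0.003] y [ 0.003 -0.    -1.   ] z [0.081 0.997 0.   ]
shift now-axes [-146.    20.7  269.9] after-turn [-146.    20.7  269.9] dist 307.6
```

View pics/w12.png

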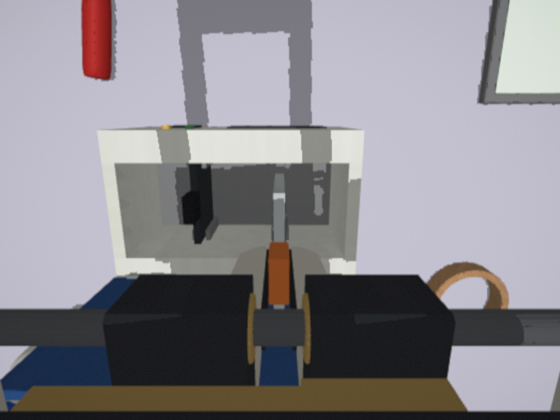

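View pics/s12.png

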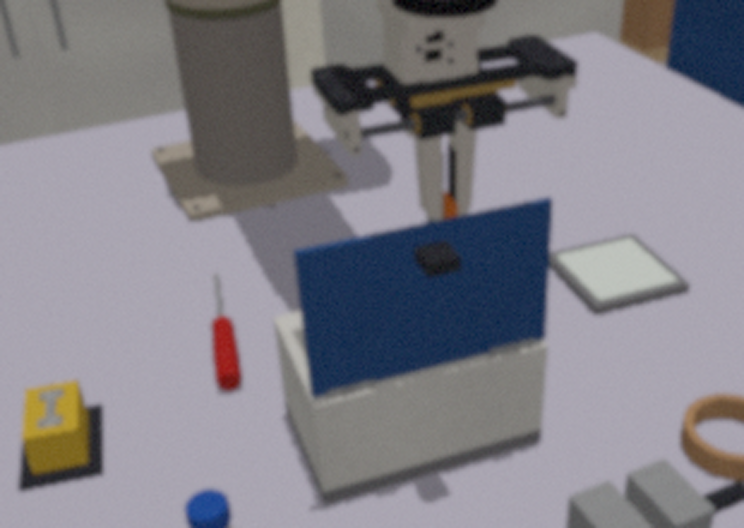

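The filter is out and in the gripper, its orange tab at (279,272); the blank is still in its slot and the flap is still upright. Carrying it to the pad.

```bash
python3 -m inch '[[[-10,-4,0,0,0,0],[-18,0,10,0,0,0],[-20,0,25,0,0,0],[-20,0,35,0,0,0],[-20,0,40,0,0,0],[-20,0,40,0,0,0],[-20,0,40,0,0,0],[-14,8,35,0,0,0]]]'
python3 -m inch '[[[-5,10,27,0,0,0],[0,10,15,0,0,0],[0,5,5,0,0,0],[0,0,0,0,0,0],[0,0,0,0,0,0]]]'
python3 - <<'E'
from h import *
plan((.455,.293,.192),None)
for n in("top","scene","wrist"):
    c=optics.read_camera(n); cv2.imwrite(f"pics/{n}13.png",c["image"])
E
```

```text
t: 19.08
tool_pos: [0.455, 0.2493, 0.2172]
orientation: [-1.57, 0.063, -0.064]
force: [0.3, 0.5, -1.3]
opening: 0.0097
t: 19.7
tool_pos: [0.4555, 0.2944, 0.1923]
orientation: [-1.57, 0.064, -0.065]
force: [0.1, 0.3, -1.3]
opening: 0.0098
t 19.7 pos [0.4555 0.2944 0.1923] op 9.8 F [ 0.1  0.3 -1.3] axes x [ 0.997 -0.082  0.   ] y [ 0. -0. -1.] z [ 0.082  0.997 -0.   ]
shift now-axes [-0.4  0.3 -1.5] after-turn [-0.4  0.3 -1.5] dist 1.6
```

View pics/scene13.png

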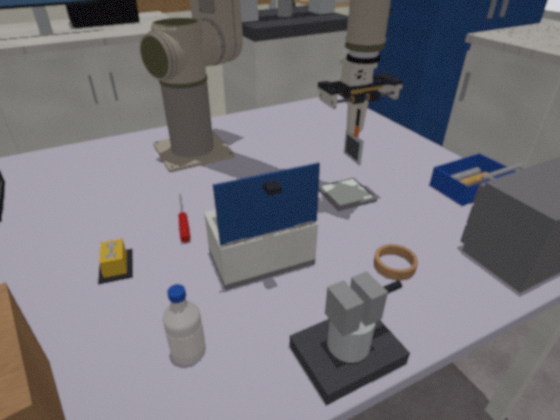

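View pics/top13.png

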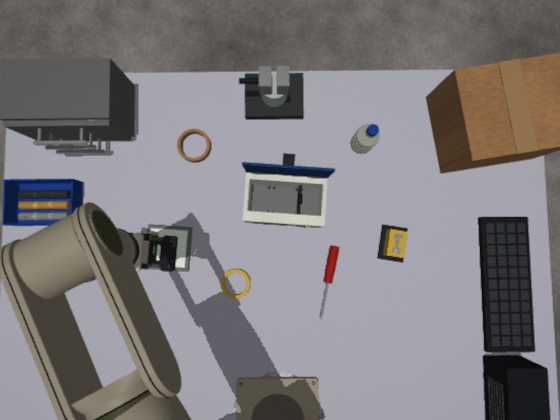

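View pics/wrist13.png

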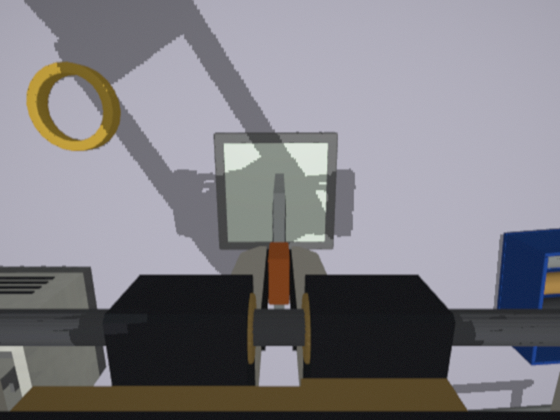

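The top view shows the filter over the pad, the flap up, the black tab still in its slot at (300,197), and the pile square at (395,243). The ring, driver, tape and bottle have not moved. Last numeric checks follow.

```bash
python3 - <<'E'
from h import *
t=optics.read_camera("top"); w=optics.read_camera("wrist"); sc=optics.read_camera("scene")
Y=([18,60,140],[35,255,255])
print("pile top z=.048",rect(t,mask(t,*Y,(375,220,415,270)),.048))
print("ring",rect(t,mask(t,[18,120,90],[35,255,255],(215,260,260,305)),.018))
print("drv",rect(t,mask(t,[0,150,60],[10,255,255],(310,235,350,300)),.02))
print("pad wrist",(onplane(w,[(276,190)],.012)[0]*1e3).round(1), [(onplane(w,[p],.012)[0]*1e3).round(0).tolist() for p in((214,132),(337,132),(334,248),(219,248))])
s=monitor.read_state(); M=R.from_rotvec(s["orientation"]).as_matrix(); p=s["tool_pos"]
mid=p+M@[.003,.0354,0]; print("mid",mid, "edge above pad",mid[2]-.045-.012)
# front vertical edge of frame: predicted top/bottom in wrist and scene
P=[mid+M@[sx*.038,dy,0] for sx in(-1,1) for dy in(-.021,.045)]
print(proj(w,P).round(1).tolist()); print("scene",proj(sc,P).round(1).tolist())
im=sc["image"]
q=proj(sc,P)
im=cv2.resize(im[80:220,290:420],None,fx=4,fy=4,interpolation=cv2.INTER_CUBIC)
for a in q: cv2.circle(im,(int((a[0]-290+.5)*4),int((a[1]-80+.5)*4)),4,(255,0,255),1)
cv2.imwrite("pics/s14.png",im)
# flap: knob top centre in scene vs angle
hx=np.array([.638,-.028,.114]); e=np.array([.9967,-.081,0])
for th in(1.4,1.5,1.6,1.7):
    k=hx+e*(-.110*np.cos(th)+.017*np.sin(th))+np.array([0,0,.110*np.sin(th)+.017*np.cos(th)])
    f=hx+e*(-.131*np.cos(th))+np.array([0,0,.131*np.sin(th)])
    print(th,"knob",proj(sc,k).round(1),proj(t,k).round(1),"edge",proj(t,f).round(1))
E
```

```text
pile top z=.048 (array([ 462.2166748 , -316.81741333,   68.88564301,   46.77400589]), -9.335472106933594, (387, 229, 21, 29))
ring (array([359.25976562, 109.90991974,  76.67775726,  74.76451874]), -0.3261871337890625, (221, 269, 29, 30))
drv (array([ 408.32589722, -146.35580444,   97.60056305,   22.54714584]), -12.480010986328125, (324, 246, 14, 37))
pad wrist [452.7 291.9  12. ] [[391.0, 238.0, 12.0], [401.0, 355.0, 12.0], [519.0, 347.0, 12.0], [509.0, 227.0, 12.0]]
mid [0.45831479 0.29475886 0.15695587] edge above pad 0.09995587360076769
[[279.8, 192.1], [279.5, 172.7], [279.9, 323.0], [279.6, 273.0]]
scene [[346.1, 129.4], [343.7, 152.7], [362.4, 141.3], [359.2, 165.4]]
1.4 knob [[269.3 183.1]] [[287.7 166.7]] edge [[287.3 174.4]]
1.5 knob [[271.7 186.3]] [[288.1 161.8]] edge [[287.8 168.4]]
1.6 knob [[274. 190.]] [[288.4 157. ]] edge [[288.2 162.5]]
1.7 knob [[276.4 194.4]] [[288.7 152.5]] edge [[288.6 156.7]]
```

View pics/s14.png

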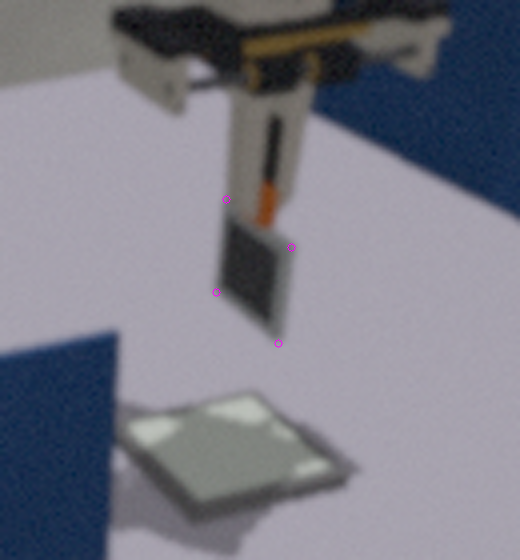

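The filter's corners match an upright prediction, its lower edge is 100 mm above the pad, the flap is at about 1.5–1.6 rad, and the pile is flush. Handing in.

```bash
python3 -c "
from plant import robot
print(robot.close_job())"
```

```text
the job is handed in; nothing more can be done
None
```

I moved the loose plate onto the pile, swung the flap open, drew the orange-tabbed filter from the +y slot, and handed the job in at about 20 s. The filter was still in the gripper over the light pad. The hand-in gives no verdict, so the results below are my own measurements.

- **Pile:** I let go only after contact, at about 10 N. It now measures (462, −317) mm at −9.3°; before placing it was (462.5, −317) mm at −9.7°.
- **Flap:** left open at about 1.5–1.6 rad, going by the knob's position in the top and scene views.
- **Filter:** its centre is about 6 mm from the pad centre and its lower edge about 100 mm above the pad. It looks upright in the scene view and is held with a 35 N grip setting.
- **Left alone:** the ring and driver measure the same as at the start. The blank, tape and bottle look unmoved in the top view; I did not measure those three.

Two measurements disagreed:

- **Pile's y position:** the top and wrist cameras differed by about 2 mm. I placed the plate by the wrist view.
- **Box centre:** the flap outline put it about 6 mm too far forward, so I gripped the tab using the wrist view of the bay.

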